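Lock off the torch gas for the night

ROBOT

A 6-joint arm with a two-finger parallel gripper is mounted at the origin on the work surface. World frame = base frame: x ahead of the robot, y to its left, z up, the work surface at z = 0. Lengths are in m, angles in rad, forces in N, time in s.
With the tool pointing down it reaches from about 0.25 to 0.725 m from the base axis. Payload 4 kg.
Tool frame: the origin (TCP) lies between the finger pads; the fingertips stand 17 mm ahead of it and the grasp point (between the pads) lies 2 mm behind it; z points along the fingers, x is the direction in which the jaws open and shut, and the axes are right-handed (so a half turn about z gives the same grasp; the last joint's range is limited). The gripper opens to 85 mm and grips with 20 to 120 N. Pads are 22 mm wide; open, the fingers measure 114 mm over their backs; the gripper's body (76 mm by 85 mm) begins 54 mm behind the grasp point. The pads swing forward as they close: fully open they stand 13 mm farther back than shut.
Start: joints at [1.174, 0.241, 0.005, 1.335, 0, 1.571], TCP at [0.193, 0.461, 0.248] pointing down, gripper open.
Joint ranges: [-2.72, 2.72], [-1.05, 1.87], [-1.09, 1.28], [-1.99, 2.15], [-1.42, 1.44], [-3.14, 3.14]. Speed limits (rad/s): [2.79, 2.79, 3.14, 3.14, 3.14, 3.14].

INTERFACE

Orientations are given as a unit quaternion [x, y, z, w].
In Python, from workcell import telemetry, cams, workorder gives the robot as it stands. The module is installed in compiled form; this text tells all that it offers.
- The arm moves only by the tool apply_moves, never from a script. Its argument "moves" is a list that holds one entry, the list of rows, each a list of 4 numbers: the shift along the tool's x, y, z in mm, then the turn about the tool's z in degrees. A call has exactly 10 rows; each row shifts and turns the pose as measured when the row begins, along the tool's axes as they then stand; what a row does not reach is not made up. A row lasts 1/10 s, in which the tool goes at most 50 mm and 8.59 degrees, less where a joint would pass 70% of its speed; a pose out of reach is approached as far as the arm can. A call with a gripper value outside its range is refused whole. "hand" is the gripper's target within -1 to 1 (fully open at 1, half-way at 0, shut at -1), set as the call begins (left out, the last holds). The fingers move at their own pace and stop on an object; the grip force is fixed at half the most. Time passes only in rows, so rows that do not move let the fingers close, or fill a call up. It gives the time, the measured TCP pose, the force and the opening at its end, in the units of the state.
- telemetry.get_obs(): the state, without advancing time (a new reading comes with each control period).
- cams.camera(name): name is "scene" or "side" or "wrist"; returns a dict with "color" (384x512x3 uint8, red, green, blue), "fovy" (degrees; the focal length in pixels is half the picture's height over the tangent of half this angle, whatever the lens; pixels are square), "cx", "cy" (the principal point, pixels), "k1" (the pictures are not rectified: a ray, as slopes to the right and down, at radius r is drawn at 1 + k1 r^2 times it, then the intrinsics apply), "camera_from_world" (4x4, takes a point from world to camera coordinates). Camera axes: x right, y down, z forward; pixel columns grow to the right and rows downward; lengths in m; the calibration is good to about 2 mm. A picture is of the moment at which its call begins. There is no depth.
- workorder.job_done(): hands the job in, once; it reports no verdict.
The state is a dict: "clock": time; "joint_pos": joint angles; "joint_vel": joint speeds; "tau": joint torques, N m; "eef_pos": TCP position; "tool_rot": TCP orientation; "ft_force": force on the tool from outside, world axes, zero at the start; "ft_torque": the same for the moment, N m; "grip_width": finger opening in m.
Only numpy, scipy, OpenCV 4.12 (cv2) and the standard library are available. Lean on these libraries where they do the work, as an engineer would, in place of code of your own. Each camera call takes 0.05 s, during which the arm holds its last target. There are 200 camera calls.

TASK

Swing the gas valve's lever fully shut so that its eye lies over the lock, then take the narrow shackle out of the drilled wooden block, put one leg through the lever's eye and both legs into the lock's two holes, and press it straight down, no harder than it needs, until the hidden catch clicks and it stays down by itself when you let go. Leave the wide shackle, the rods and everything else on the bench where they are.

Things in the scene. Friction and masses are not known exactly. Their poses are not given: they have to be found in the camera images.
- lockout: the gas lock-off station, screwed to the bench: a steel base plate 110 x 270 x 8 mm carrying a padlock body (36 x 66 mm, 62 mm tall, top face 70 mm above the bench) and, 130 mm from it along the station's +y, a round brass valve. Origin: on the bench under the middle of the padlock body; x across the lock, y from the lock towards the valve, z up.
- lock_mouth (a point): middle of the padlock body's flat top face, 70 mm above the bench, midway between its two round holes. Pressing the shackle in takes 4 to 10 N up to the click; against the hard stop behind it the force rises steeply: press with no more than about 15 N, as over 33 N of contact force damages the lock. Clicked in, the released shackle stays, springing back about 2 mm; else it rises by some 24 mm.
- near_hole (a point): mouth of the lock's hole nearer the valve, 18 mm from the middle along the station's +y; 13 mm wide, 2 mm chamfer. The shut lever's eye lies over it. Inside are a spring pawl, a spring that lifts the leg, and a hard stop, set unseen up to 9 mm higher or lower from lock to lock: the spring meets the tips 5 to 23 mm deep, the click comes at 29 to 47 mm (24 mm later), the stop 2 mm after that.
- far_hole (a point): mouth of the other, identical hole of the lock, 18 mm from the middle along the station's -y, 13 mm wide, with the same hidden works at the same height as in the first.
- valve_stem (a point): top of the valve's stem on the lever's vertical hinge axis, 81 mm above the bench.
- valve_lever (a joint): lever angle, rad: 0 is shut against its stop, lever along the station's -y, its eye over the nearer lock hole; grows to 1.4 opening clockwise from above (towards the station's -x). Stays where left (about 2 N at the knob moves it). Flat steel bar 20 mm wide, 76 to 81 mm above the bench; the eye, 112 mm from the stem, is a 30 mm square plate with a 20 mm square opening.
- lever_knob (a point): grip point on the lever's upright black round knob, 60 mm from the hinge axis: 16 mm diameter, 36 mm tall, from 81 to 117 mm above the bench; this point lies 104 mm above the bench, on the knob's axis, and moves with the lever.
- shackle: the narrow steel shackle, an inverted U of about 0.15 kg, standing in the drilled wooden block: two round legs 11 mm thick, 36 mm apart between centres along its y, joined at the top by a black sleeve. Each leg has a tapered tip 6.5 mm long and a ring groove from 8.5 to 18 mm above the tip. The same either way round. Origin: midway between the two leg tips; z up along the legs.
- shackle_grip (a point): centre of the shackle's black sleeve, 90 mm above the leg tips: 14 mm thick (along the shackle's x), 24 mm long (along y), 16 mm tall; to be gripped across its thickness.
- rod_block: the drilled wooden block, fixed, 190 x 100 mm, 42 mm tall, with holes 30 mm deep. The narrow shackle stands in its middle; the rods stand 68 mm towards the block's -x, the wide shackle 68 mm towards +x. Origin: middle of its underside.
- wide_shackle: a spare wider shackle, legs 56 mm apart, just like the other but it does not fit the lock; stands in the wooden block. Origin midway between its tips. Leave alone.
- rod_1: dark steel rod, 10 mm thick, 95 mm long, standing in the block, origin at its foot. Leave alone.
- rod_2: dark steel rod, 10 mm thick, 85 mm long, standing in the block, origin at its foot. Leave alone.
- frit_jar: amber glass jar with a metal cap, 56 mm wide, 70 mm tall, origin under it. Leave alone.
- marver: steel marver paddle with a wooden handle, lying on the bench, 160 mm long. Leave alone.
- bead_tin: round aluminium tin, 64 mm wide, 35 mm tall, origin under it. Leave alone.
- tool_cup: white cup, 80 mm wide, 90 mm tall, origin under it. Leave alone.
Mind the look-alikes: they are no part of the job. Leave any green or yellow look-alike of the shackle alone.

How it is judged:
By the outcome, as a careful person would: the job done as asked, in the order asked, and still so for the second after the job is handed in, with the robot touching nothing.
It also fails if it takes over 72 s, if anything falls off the work surface, if the arm or the gripper's body presses on something with over 40 N, if the wrist force passes 120 N, or if a joint passes its speed limit or range.

## Working session

There is one attempt and no reset: what is moved stays moved. The work goes in short steps, Python scripts to look and compute and a tool call to move; the robot and the scene stay as the last step left them, time stands still between calls to the robot, and variables do not carry over. Pictures are saved under pics/ and viewed, about 8 in all and at most 12, crops included, and the job is handed in when it is done.

Besides the shell and the picture viewer there is one more tool, called after "Call:" as name([rows], argument=value, ...), one row to a line, values as JSON. apply_moves: Moves the arm, as the interface text tells. Its arguments: {"type":"object","properties":{"moves":{"type":"array"},"hand":{"type":"number"}},"required":["moves"]}

```bash
mkdir -p pics; cat > h.py <<'E'
import numpy as np, cv2
from workcell import telemetry, cams, workorder
def shot(name,fn):
    c=cams.camera(name); cv2.imwrite(f'pics/{fn}.png',c['color'][:,:,::-1]); np.save(f'pics/{fn}.npy',c,allow_pickle=True); return c
def load(fn): return np.load(f'pics/{fn}.npy',allow_pickle=True).item()
def K(c):
    f=192/np.tan(np.radians(c['fovy'])/2); return np.array([[f,0,c['cx']],[0,f,c['cy']],[0,0,1.]]),np.array([c['k1'],0,0,0.])
def ray(c,u,v):
    k,d=K(c); p=cv2.undistortPoints(np.array([[[u,v]]],float),k,d)[0,0]
    T=c['camera_from_world']; R=T[:3,:3]; o=-R.T@T[:3,3]; r=R.T@np.array([p[0],p[1],1]); return o,r/np.linalg.norm(r)
def onz(c,u,v,z):
    o,r=ray(c,u,v); return o+r*(z-o[2])/r[2]
def proj(c,P):
    k,d=K(c);T=c['camera_from_world']; return cv2.projectPoints(np.atleast_2d(P).astype(float),cv2.Rodrigues(T[:3,:3])[0],T[:3,3],k,d)[0][:,0]
def tri(l):
    A=np.zeros((3,3));b=np.zeros(3)
    for c,u,v in l:
        o,r=ray(c,u,v);M=np.eye(3)-np.outer(r,r);A+=M;b+=M@o
    return np.linalg.solve(A,b)
def obs():
    o=telemetry.get_obs(); return o
E
python3 - <<'E'
from h import *
np.set_printoptions(precision=4,suppress=True)
ims=[]
for n in ['scene','side','wrist']:
    c=shot(n,n+'0'); print(n,c['fovy'],c['cx'],c['cy'],c['k1']);T=c['camera_from_world'];print(-T[:3,:3].T@T[:3,3],T[2,:3])
o=obs();print(o)
E
```

```text
scene 46.01923669714893 255.81644127478765 180.73897307847133 -0.012064199567035984
[ 1.2447 -0.7134  1.282 ] [-0.4762  0.4648 -0.7465]
side 50.61869504061142 255.01788826794893 192.18739040844247 -0.03857839243239539
[ 0.1727 -0.9361  0.8483] [ 0.2808  0.7536 -0.5943]
wrist 68.72711628713147 259.6868173592957 197.9290730443712 0.014547717016354158
[0.1251 0.49   0.3723] [ 0.2669 -0.1124 -0.9571]
{'clock': 0.15, 'joint_pos': array([ 1.174 ,  0.2412,  0.004 ,  1.3352, -0.    ,  1.5708]), 'joint_vel': array([-0.0008, -0.0005,  0.0041, -0.0034, -0.0013,  0.0006]), 'tau': array([ -0.0008, -37.2636,  25.2638,   0.0123,  -0.    ,  -0.    ]), 'eef_pos': array([0.1931, 0.4607, 0.2476]), 'tool_rot': array([ 0.8326,  0.5539, -0.0007,  0.0005]), 'ft_force': array([ 0.8561, -0.7432, -0.3754]), 'ft_torque': array([ 0.058 ,  0.0176, -0.0184]), 'grip_width': 0.08525366116339268}
```

```bash
python3 -c "
import cv2
for n in ['scene0','side0']: cv2.imwrite('pics/'+n+'b.png',cv2.resize(cv2.imread('pics/'+n+'.png'),(800,600),interpolation=cv2.INTER_CUBIC))"
```

```text
(no output)
```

View pics/scene0b.png

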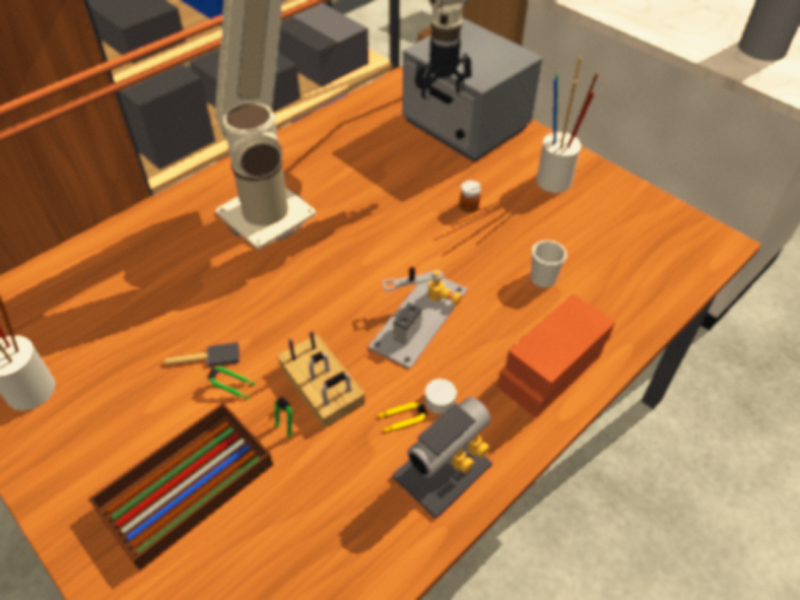

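View pics/side0b.png

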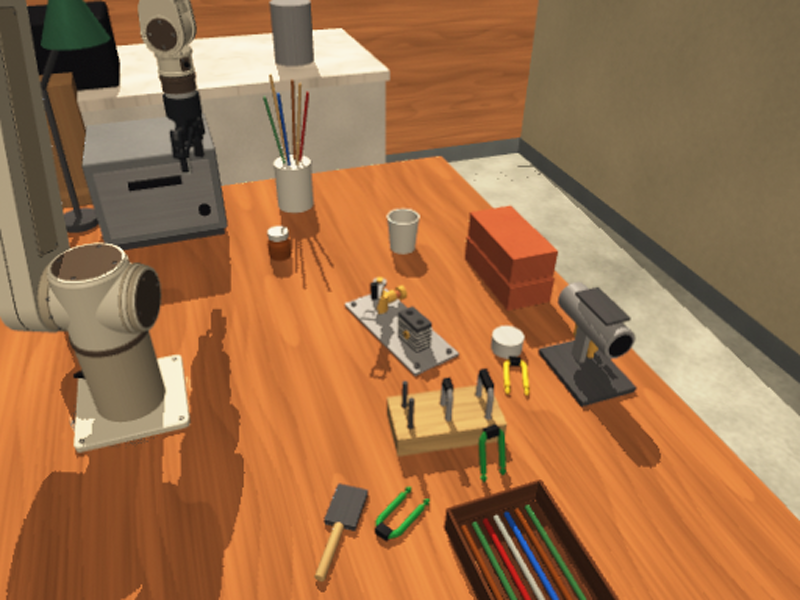

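The scene view shows the lock at about (407,318) of the 800x600 picture, the valve at (438,288), the eye at (390,284), the knob at (411,272), and the wooden block with the narrow shackle at (319,362). The side view shows the lock at (415,325), the knob at (376,290) and the narrow shackle at (447,395).

```bash
python3 - <<'E'
from h import *
np.set_printoptions(precision=4,suppress=True)
s=load('scene0');d=load('side0');k=1/1.5625
for n,a,b,z in [('lock top',(409,311),(414,316),.07),('valve',(436,278),(385,284),.081),('knob top',(411,269),(376,283),.117),('eye',(389,284),None,.078),('sh grip',(319,357),(447,386),.102),('block top corners L',(281,362),None,.042),('far',(328,412),None,.042),('blk',(309,340),(389,417),.042),('wide',(336,380),(485,379),.1),
 ('plate c1',(437,274),(0,0),.008),('plate c2',(467,289),(0,0),.008),('c3',(370,348),0,.008),('c4',(409,365),0,.008)]:
    print(n,onz(s,a[0]*k,a[1]*k,z), onz(d,b[0]*k,b[1]*k,z) if b else '')
w=load('wrist0');T=w['camera_from_world'];R=T[:3,:3]
o=obs()
from scipy.spatial.transform import Rotation as Ro
Rt=Ro.from_quat(o['tool_rot']).as_matrix(); print(Rt)
print('cam in tool',Rt.T@(-R.T@T[:3,3]-o['eef_pos']), 'axes',Rt.T@R.T)
E
```

```text
lock top [ 0.5469 -0.003   0.07  ] [ 0.552  -0.0089  0.07  ]
valve [0.5265 0.1037 0.081 ] [0.5278 0.1001 0.081 ]
knob top [0.4902 0.0584 0.117 ] [0.4951 0.0605 0.117 ]
eye [0.4633 0.0153 0.078 ] 
sh grip [ 0.5244 -0.2397  0.102 ] [ 0.5208 -0.2434  0.102 ]
block top corners L [ 0.4416 -0.2825  0.042 ] 
far [ 0.6053 -0.2898  0.042 ] 
blk [ 0.4374 -0.2022  0.042 ] [ 0.4246 -0.2253  0.042 ]
wide [ 0.59   -0.2505  0.1   ] [ 0.59   -0.2469  0.1   ]
plate c1 [0.4754 0.1646 0.008 ] [-0.7442  3.9459  0.008 ]
plate c2 [0.5591 0.1814 0.008 ] [-0.7442  3.9459  0.008 ]
c3 [ 0.5269 -0.1043  0.008 ] 
c4 [ 0.6201 -0.0739  0.008 ] 
[[ 0.3865  0.9223 -0.0006]
 [ 0.9223 -0.3865 -0.0015]
 [-0.0016  0.     -1.    ]]
cam in tool [ 0.0006 -0.074  -0.1247] axes [[ 1.      0.0004  0.0011]
 [-0.0007  0.9571  0.2896]
 [-0.0009 -0.2896  0.9571]]
```

Call:
apply_moves([
  [[-26, 42, 0, 0], [-26, 42, 0, 0], [-26, 42, 0, 0], [-26, 42, 0, 0], [-26, 42, 0, 0], [-26, 42, 0, 0], [-26, 42, 0, 0], [-26, 42, 0, 0], [-26, 42, 0, 0], [-26, 42, 0, 0]],
])

```text
clock: 1.15
eef_pos: [0.4834, 0.057, 0.2449]
tool_rot: [0.828, 0.56, -0.001, -0.0]
ft_force: [0.3, 0.1, -0.6]
grip_width: 0.0854
```

Call:
apply_moves([
  [[0, 0, 0, 8], [0, 0, 0, 8], [0, 0, 0, 8], [0, 0, 0, 8], [0, 0, 0, 8], [0, 0, 0, 8], [0, 0, 0, 8], [0, 0, 0, 8], [0, 0, 0, 8], [0, 0, 0, 5]],
])

```text
clock: 2.15
eef_pos: [0.4851, 0.0481, 0.2401]
tool_rot: [0.994, -0.112, -0.005, 0.002]
ft_force: [-0.1, 0.4, 0.5]
grip_width: 0.0856
```

```bash
python3 - <<'E'
from h import *
c=shot('wrist','w1'); cv2.imwrite('pics/w1b.png',cv2.resize(c['color'][:,:,::-1],(800,600),interpolation=cv2.INTER_CUBIC))
E
```

```text
(no output)
```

View pics/w1b.png

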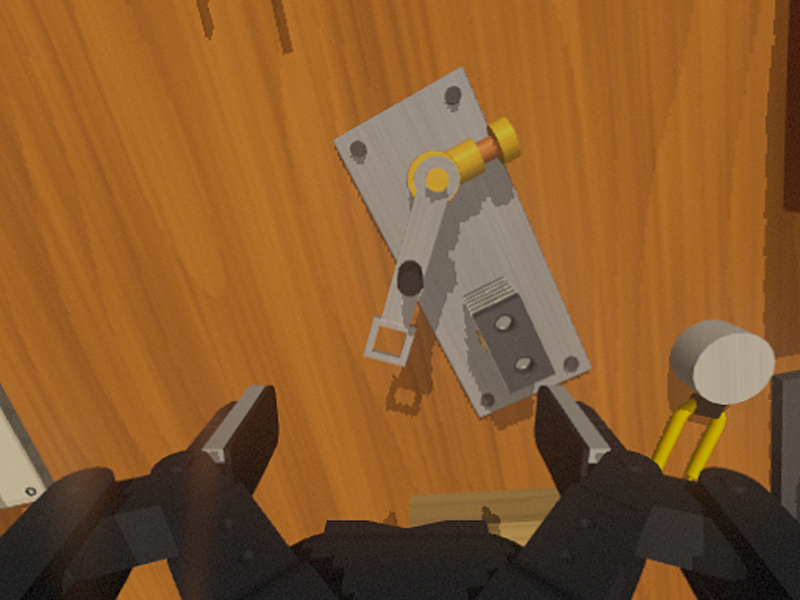

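The wrist view shows the stem at (436,180), the knob at (410,277), the eye at (389,341), the near hole at (504,323) and the far hole at (524,364), in the 800x600 picture.

```bash
python3 - <<'E'
from h import *
np.set_printoptions(precision=4,suppress=True)
c=load('w1');k=1/1.5625
P={}
for n,u,v,z in [('stem',436,180,.081),('knobtop',410,272,.117),('eye',389,341,.081),('near',504,323,.07),('far',524,364,.07),
 ('l1',474,310,.07),('l2',519,293,.07),('c1',334,141,.008),('c2',462,68,.008),('c3',482,417,.008),('c4',591,370,.008)]:
    P[n]=onz(c,u*k,v*k,z); print(n,P[n])
d=P['near']-P['far'];print(np.linalg.norm(d),np.degrees(np.arctan2(-d[0],d[1])))
for a,b in [('c3','c1'),('c4','c2'),('stem','near')]:
    d=P[b]-P[a]; 
    if a=='stem': d=-d
    print(a,np.linalg.norm(d),np.degrees(np.arctan2(-d[0],d[1])))
m=np.mean([P[x] for x in ['c1','c2','c3','c4']],0);print('platemid',m)
d=P['eye']-P['stem'];print('lever',np.linalg.norm(d),np.degrees(np.arctan2(d[1],d[0])))
d=P['knobtop']-P['stem'];print('knob',np.linalg.norm(d),np.degrees(np.arctan2(d[1],d[0])))
o=obs();print(o['eef_pos'],o['joint_pos'])
# crop for hole
im=c['color'];cv2.imwrite('pics/hole.png',cv2.resize(im[180:250,290:380,::-1],None,fx=8,fy=8,interpolation=cv2.INTER_NEAREST))
E
```

```text
stem [0.5179 0.1142 0.081 ]
knobtop [0.4911 0.0687 0.117 ]
eye [0.4646 0.0169 0.081 ]
near [0.5456 0.0083 0.07  ]
far [ 0.5548 -0.0261  0.07  ]
l1 [0.5267 0.0224 0.07  ]
l2 [0.5592 0.0277 0.07  ]
c1 [0.4519 0.1573 0.008 ]
c2 [0.5557 0.1841 0.008 ]
c3 [ 0.5205 -0.1011  0.008 ]
c4 [ 0.6222 -0.0755  0.008 ]
0.03552938212848865 14.891444698896382
c3 0.2673941504726888 14.864792531299457
c4 0.267983393095753 14.36693162449973
stem 0.11003771360369599 14.693607033741662
platemid [0.5376 0.0412 0.008 ]
lever 0.11093065644345958 -118.71128100591639
knob 0.06382186061785405 -120.4725457109715
[0.4851 0.0481 0.24  ] [ 0.1003  0.2279 -0.0333  1.3204 -0.0024  1.8977]
```

View pics/hole.png

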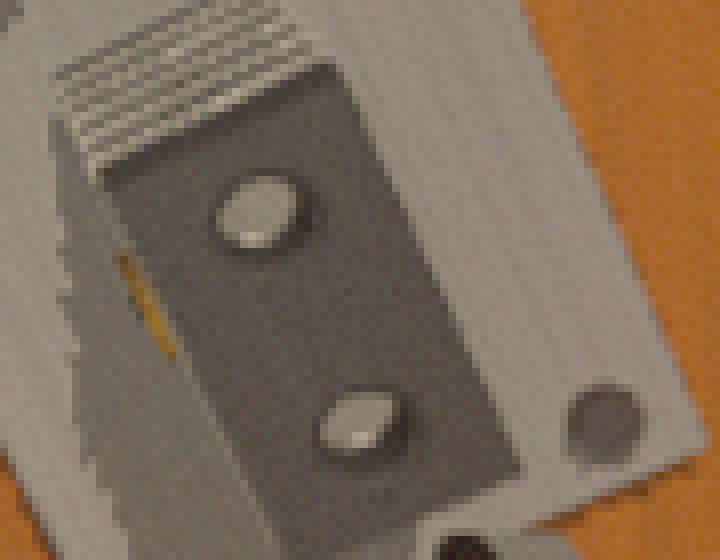

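Call:
apply_moves([
  [[0, -8, 0, 8], [0, -8, 0, 8], [0, 0, 17, 0], [0, 0, 17, 0], [0, 0, 17, 0], [0, 0, 17, 0], [0, 0, 17, 0], [0, 0, 17, 0], [0, 0, 14, 0], [0, 0, 8, 0]],
], hand=0.3)

```text
clock: 3.2
eef_pos: [0.4882, 0.0635, 0.1108]
tool_rot: [0.969, -0.248, -0.005, 0.003]
ft_force: [-0.5, 0.3, -0.4]
grip_width: 0.0553
```

```bash
python3 - <<'E'
from h import *
c=shot('wrist','w2'); o=obs();print(o['eef_pos'],o['tool_rot'],o['ft_force'],o['grip_width'])
print(proj(c,[[.489,.064,.117],o['eef_pos'],[.5176,.1155,.081]]))
E
```

```text
[0.48754288 0.06344462 0.10987187] [ 0.9688258  -0.24765419 -0.00569245  0.0034019 ] [-0.75732855 -0.55115682 -0.96012201] 0.05627805234699784
[[261.0559257  273.52632287]
 [259.09326738 267.75751519]
 [262.2230578  141.18861026]]
```

View pics/w2.png

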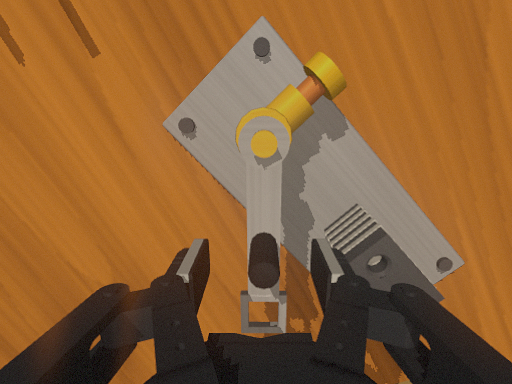

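The knob stands between the open jaws, its top at about (264,273), with the stem at (264,144). I lower a little and close.

Call:
apply_moves([
  [[0, 0, 6, 0], [0, 0, 0, 0], [0, 0, 0, 0], [0, 0, 0, 0], [0, 0, 0, 0], [0, 0, 0, 0], [0, 0, 0, 0], [0, 0, 0, 0], [0, 0, 0, 0], [0, 0, 0, 0]],
], hand=-1)

```text
clock: 4.25
eef_pos: [0.4883, 0.0632, 0.1044]
tool_rot: [0.969, -0.247, -0.005, 0.004]
ft_force: [0.0, 0.5, -2.6]
grip_width: 0.0141
```

```bash
python3 - <<'E'
from h import *
o=obs();print(o['eef_pos'],o['tool_rot'],o['ft_force'],o['grip_width'])
p=o['eef_pos'];d=p[:2]-[.5176,.1155];print(np.hypot(*d),np.degrees(np.arctan2(d[1],d[0])))
E
```

```text
[0.48829574 0.06318431 0.10436498] [ 0.96898678 -0.24704072 -0.00480279  0.0035254 ] [ 0.04201222  0.47740717 -2.60138247] 0.014134470812610423
0.05996392059982922 -119.2550584657396
```

Call:
apply_moves([
  [[5.2, -0.2, 0, -5], [5.2, -0.2, 0, -5], [5.2, -0.2, 0, -5], [5.2, -0.2, 0, -5], [5.2, -0.2, 0, -5], [5.2, -0.2, 0, -5], [5.2, -0.2, 0, -5], [5.2, -0.2, 0, -5], [0, 0, 0, 0], [0, 0, 0, 0]],
])

```text
clock: 5.25
eef_pos: [0.5296, 0.0564, 0.1044]
tool_rot: [0.994, 0.112, -0.006, 0.002]
ft_force: [-0.3, -0.5, -1.4]
grip_width: 0.0142
```

```bash
python3 - <<'E'
from h import *
o=obs();print(o['eef_pos'],o['tool_rot'],o['ft_force'],o['grip_width'])
p=o['eef_pos'];d=p[:2]-[.5176,.1155];print(np.hypot(*d),np.degrees(np.arctan2(d[1],d[0])))
q=o['tool_rot'];print('yaw',np.degrees(2*np.arctan2(q[1],q[0])))
E
```

```text
[0.52956386 0.05637659 0.10438334] [ 0.99372612  0.11166588 -0.00583025  0.00226892] [-0.28299195 -0.45729689 -1.39152696] 0.014220433983321342
0.060321730940349344 -78.56044004753637
yaw 12.82296184269984
```

Call:
apply_moves([
  [[1.5, 0, 0, -1.5], [1.5, 0, 0, -1], [1, 0, 0, 0], [1, 0, 0, 0], [1, 0, 0, 0], [1, 0, 0, 0], [0, 0, 0, 0], [0, 0, 0, 0], [0, 0, 0, 0], [0, 0, 0, 0]],
])

```text
clock: 6.25
eef_pos: [0.5325, 0.0571, 0.1043]
tool_rot: [0.991, 0.134, -0.01, 0.003]
ft_force: [-2.3, -1.4, 0.2]
grip_width: 0.0141
```

```bash
python3 - <<'E'
from h import *
o=obs();print(o['eef_pos'],o['tool_rot'],o['ft_force'],o['grip_width'])
p=o['eef_pos'];d=p[:2]-[.5176,.1155];print(np.hypot(*d),np.degrees(np.arctan2(d[1],d[0])))
q=o['tool_rot'];print('yaw',np.degrees(2*np.arctan2(q[1],q[0])))
E
```

```text
[0.53248031 0.05705232 0.10433814] [ 0.99099188  0.13355036 -0.00956649  0.00280614] [-2.29013126 -1.44054165  0.23484312] 0.014141842284197657
0.06031214921908996 -75.71640314086991
yaw 15.350373152061191
```

Call:
apply_moves([
  [[1.5, 0, 0, 0], [1.5, 0, 0, 0], [1.5, 0, 0, 0], [1.5, 0, 0, 0], [1.5, 0, 0, 0], [0, 0, 0, 0], [0, 0, 0, 0], [0, 0, 0, 0], [0, 0, 0, 0], [0, 0, 0, 0]],
])

```text
clock: 7.25
eef_pos: [0.5325, 0.0571, 0.1044]
tool_rot: [0.991, 0.133, -0.017, 0.004]
ft_force: [-4.5, -1.3, -1.0]
grip_width: 0.014
```

Call:
apply_moves([
  [[0, 0, 0, 0], [0, 0, 0, 0], [0, 0, 0, 0], [0, 0, 0, 0], [0, 0, -15, 0], [0, 0, -25, 0], [0, 0, -25, 0], [0, 0, -25, 0], [0, 0, -20, 0], [0, 0, -15, 0]],
], hand=0.3)

```text
clock: 8.25
eef_pos: [0.5382, 0.0598, 0.2327]
tool_rot: [0.991, 0.133, -0.016, 0.003]
ft_force: [-0.1, -0.5, 0.2]
grip_width: 0.0556
```

```bash
python3 - <<'E'
from h import *
c=shot('wrist','w3'); o=obs();print(o['eef_pos'],o['tool_rot'],o['ft_force'],o['grip_width'])
cv2.imwrite('pics/w3b.png',cv2.resize(c['color'][:,:,::-1],(800,600),interpolation=cv2.INTER_CUBIC))
q=o['tool_rot'];print('yaw',np.degrees(2*np.arctan2(q[1],q[0])))
E
```

```text
[0.5395264  0.05993888 0.23536532] [ 0.99101845  0.13301022 -0.01354245  0.00270412] [ 1.0768553  -0.91556604  2.40070184] 0.055493269129340314
yaw 15.288619672947936
```

View pics/w3b.png

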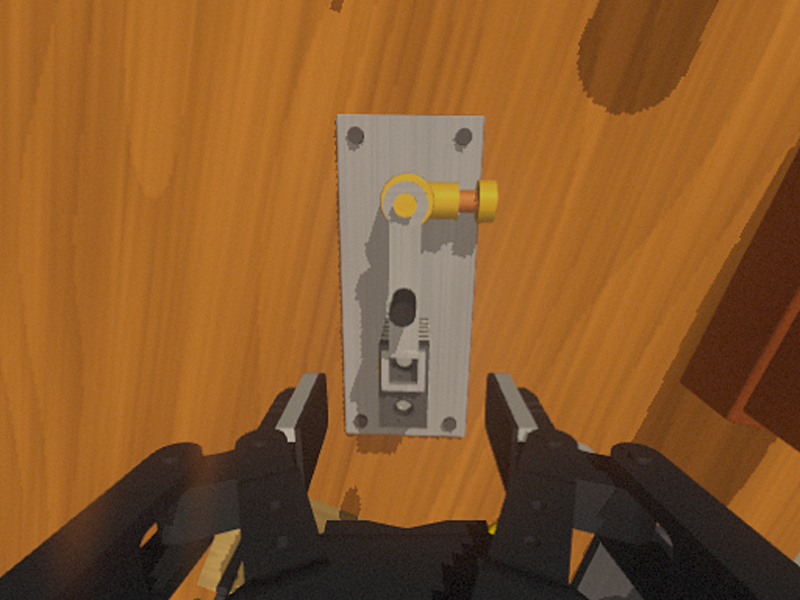

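Lever shut: in the 800x600 picture the eye's opening is around (403,370) over the near hole, the far hole is at (403,406), the stem at (404,204). Next, the narrow shackle.

Call:
apply_moves([
  [[-12, 35, 0, 0], [-12, 35, 0, 0], [-12, 35, 0, 0], [-12, 35, 0, 0], [-12, 35, 0, 0], [-12, 35, 0, 0], [-12, 35, 0, 0], [0, 0, 0, 8], [0, 0, 0, 8], [0, 0, 0, 5]],
])

```text
clock: 9.3
eef_pos: [0.5252, -0.2082, 0.2347]
tool_rot: [0.998, -0.056, -0.01, 0.004]
ft_force: [1.1, 0.6, -0.8]
grip_width: 0.0556
```

```bash
python3 - <<'E'
from h import *
np.set_printoptions(precision=4,suppress=True)
c=load('w3');k=1/1.5625
P={n:onz(c,u*k,v*k,z) for n,u,v,z in [('stem',404,204,.081),('eye',403,370,.081),('far',403,406,.07)]};print(P)
c=shot('wrist','w4'); o=obs();print(o['eef_pos'],o['tool_rot'],o['ft_force'],o['grip_width'])
cv2.imwrite('pics/w4b.png',cv2.resize(c['color'][:,:,::-1],(800,600),interpolation=cv2.INTER_CUBIC))
q=o['tool_rot'];print('yaw',np.degrees(2*np.arctan2(q[1],q[0])))
E
```

```text
{'stem': array([0.5175, 0.1145, 0.081 ]), 'eye': array([0.5461, 0.0072, 0.081 ]), 'far': array([ 0.5546, -0.0256,  0.07  ])}
[ 0.5252 -0.2081  0.2346] [ 0.9984 -0.0562 -0.0104  0.0045] [-0.1558 -0.258  -0.2936] 0.05598237745545634
yaw -6.439355796625045
```

View pics/w4b.png

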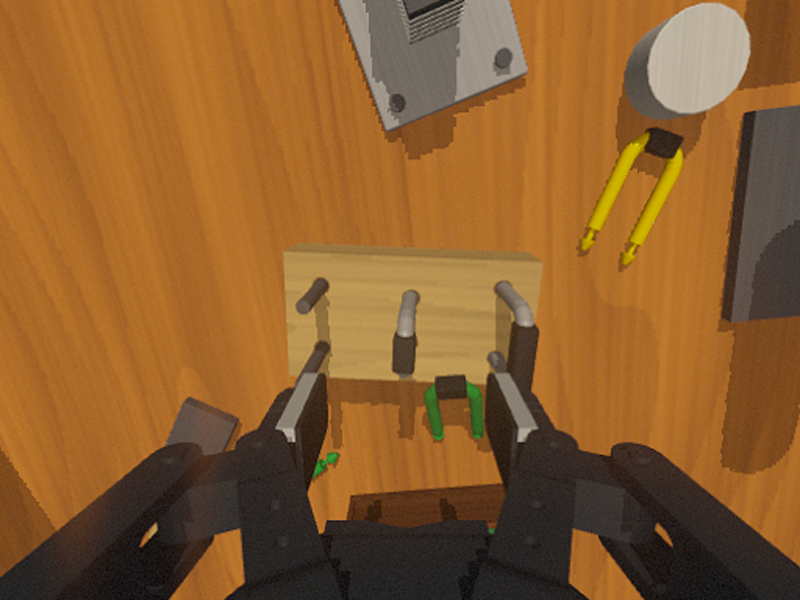

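The view shows the narrow shackle: its near leg enters the block at about (410,297) and the sleeve spans about x 394-414, y 333-372. The block's top edge runs from (285,251) to (541,262), in the 800x600 picture.

```bash
python3 - <<'E'
from h import *
np.set_printoptions(precision=4,suppress=True)
c=load('w4');k=1/1.5625
P={}
for n,u,v,z in [('TL',286,252,.042),('TR',541,263,.042),('BL',290,377,.042),('leg',410,297,.042),('slv far L',394,372,.110),('slv far R',414,372,.110),('rod',322,285,.042),('wleg',502,290,.042)]:
    P[n]=onz(c,u*k,v*k,z);print(n,P[n])
d=P['TR']-P['TL'];print(np.hypot(*d[:2]),np.degrees(np.arctan2(d[1],d[0])))
d=P['wleg']-P['rod'];print(np.hypot(*d[:2]),np.degrees(np.arctan2(d[1],d[0])))
im=c['color'].astype(int); g=im.max(2)
m=((g<60)&(im.max(2)-im.min(2)<25)).astype(np.uint8)[200:245,240:280]
cnt,_=cv2.findContours(m,cv2.RETR_EXTERNAL,cv2.CHAIN_APPROX_NONE)
for q in cnt:
    if cv2.contourArea(q)>30: print(cv2.boundingRect(q),cv2.minAreaRect(q))
cv2.imwrite('pics/slv.png',cv2.resize(c['color'][155:255,170:360,::-1],None,fx=4,fy=4,interpolation=cv2.INTER_CUBIC))
E
```

```text
TL [ 0.4369 -0.1783  0.042 ]
TR [ 0.6207 -0.2062  0.042 ]
BL [ 0.4209 -0.2776  0.042 ]
leg [ 0.5233 -0.2217  0.042 ]
slv far L [ 0.5109 -0.2499  0.11  ]
slv far R [ 0.5233 -0.2511  0.11  ]
rod [ 0.459  -0.2056  0.042 ]
wleg [ 0.5918 -0.2235  0.042 ]
0.18590051869945584 -8.619971960915844
0.13401511971785637 -7.6851060576957995
```

View pics/slv.png

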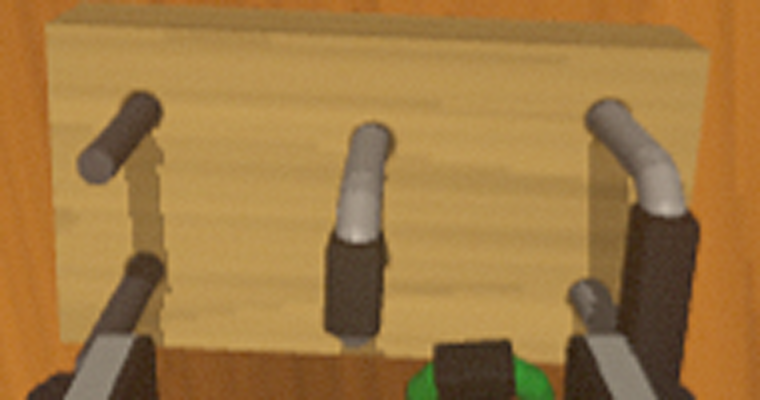

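Call:
apply_moves([
  [[0, 8, 0, 1.5], [0, 8, 0, 0], [0, 8, 0, 0], [0, 5, 10, 0], [0.5, 0, 20, 0], [0.5, 0, 20, 0], [0.5, 0, 20, 0], [0.5, 0, 20, 0], [0, 0, 15, 0], [0, 0, 5, 0]],
], hand=-0.1)

```text
clock: 10.35
eef_pos: [0.5202, -0.243, 0.1173]
tool_rot: [0.998, -0.067, -0.01, 0.005]
ft_force: [-0.6, 0.0, -0.0]
grip_width: 0.0384
```

```bash
cat >> h.py <<'E'
from scipy.spatial.transform import Rotation as Ro
def st():
    o=obs();R=Ro.from_quat(o['tool_rot']).as_matrix()
    print('t',round(o['clock'],2),'p',np.round(o['eef_pos']*1e3,1),'yaw',round(np.degrees(np.arctan2(R[1,0],R[0,0])),2),'tilt(mrad xy)',np.round(R[:2,2]*1e3,1),'F',np.round(o['ft_force'],1),'M',np.round(o['ft_torque'],2),'w',round(o['grip_width']*1e3,1)); return o,R
def to(P):
    o,R=st(); print('tool delta mm',np.round(R.T@(np.array(P)*1.-o['eef_pos'])*1e3,1))
E
python3 - <<'E'
from h import *
to([.521,-.2395,.100])
c=shot('wrist','w5')
E
```

```text
t 10.35 p [ 520.2 -243.   117.3] yaw -7.69 tilt(mrad xy) [-20.2  -8.4] F [-0.6  0.  -0. ] M [ 0.    0.01 -0.  ] w 38.4
tool delta mm [ 0.6 -3.8 17.3]
```

View pics/w5.png

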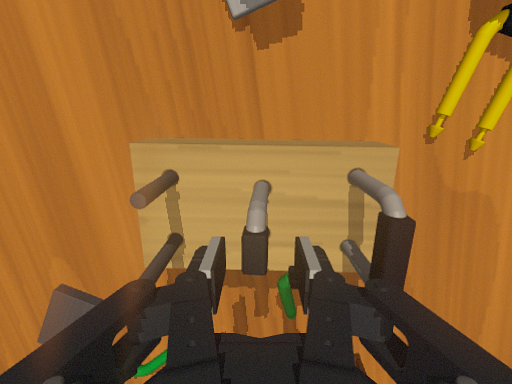

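The sleeve, at about x 243-268, y 228-273, stands between the pads, with clear space to the wide shackle and the rods.

```bash
python3 - <<'E'
from h import *
c=load('w5')
print(onz(c,263,187,.042),onz(c,255,273,.110),onz(c,256,229,.102), proj(c,[[.521,-.2395,.11]]))
o,R=st(); print(proj(c,[o['eef_pos'],o['eef_pos']+R[:,1]*.011,o['eef_pos']-R[:,1]*.011]))
E
```

```text
[ 0.52418413 -0.22160025  0.042     ] [ 0.51664329 -0.25002775  0.11      ] [ 0.51994203 -0.22826875  0.102     ] [[260.47188851 254.60305523]]
t 10.4 p [ 520.  -242.9  117. ] yaw -7.7 tilt(mrad xy) [-20.9  -8.2] F [-0.4 -1.  -1.4] M [-0.02  0.01 -0.02] w 38.5
[[259.14454945 267.74575337]
 [259.13935414 286.75283583]
 [259.14990187 247.89407997]]
```

Call:
apply_moves([
  [[0, -3.5, 0, 0], [0, 0, 9, 0], [0, 0, 7, 0], [0, 0, 1, 0], [0, 0, 0, 0], [0, 0, 0, 0], [0, 0, 0, 0], [0, 0, 0, 0], [0, 0, 0, 0], [0, 0, 0, 0]],
])

```text
clock: 11.4
eef_pos: [0.5224, -0.2405, 0.1019]
tool_rot: [0.998, -0.067, -0.007, 0.006]
ft_force: [-0.4, 0.2, 0.5]
grip_width: 0.0385
```

Call:
apply_moves([
  [[0, 0, 0, 0], [0, 0, 0, 0], [0, 0, 0, 0], [0, 0, 0, 0], [0, 0, 0, 0], [0, 0, 0, 0], [0, 0, 0, 0], [0, 0, 0, 0], [0, 0, 0, 0], [0, 0, 0, 0]],
], hand=-1)

```text
clock: 12.4
eef_pos: [0.5224, -0.2405, 0.1023]
tool_rot: [0.998, -0.067, -0.007, 0.006]
ft_force: [0.5, -0.0, 0.5]
grip_width: 0.0132
```

```bash
python3 -c "
from h import *
st()"
```

```text
t 12.4 p [ 522.4 -240.5  102.3] yaw -7.66 tilt(mrad xy) [-14.6 -11. ] F [ 0.5 -0.   0.5] M [ 0.05  0.06 -0.02] w 13.2
```

Call:
apply_moves([
  [[0, 0, -6, 0], [0, 0, -8, 0], [0, 0, -10, 0], [0, 0, -12, 0], [0, 0, -12, 0], [0, 0, -16, 0], [0, 0, -20, 0], [0, 0, -20, 0], [0, 0, -20, 0], [0, 0, -12, 0]],
])

```text
clock: 13.4
eef_pos: [0.5232, -0.2382, 0.2484]
tool_rot: [0.998, -0.067, -0.008, 0.005]
ft_force: [0.8, -0.6, -1.5]
grip_width: 0.0129
```

```bash
python3 - <<'E'
from h import *
o,R=st()
c=shot('wrist','w6');shot('side','s6');
# predicted leg tips if centered
for s in (-1,1): print(proj(c,[o['eef_pos']+R[:,1]*.018*s+R[:,2]*.090, o['eef_pos']+R[:,1]*.018*s+R[:,2]*.05]))
to([.5502,-.0089,.235])
a=c['color'][:,:,::-1]; b=cv2.imread('pics/s6.png')
cv2.imwrite('pics/w6b.png',cv2.resize(np.hstack([a[150:384,150:370],b[130:364,200:420]]),None,fx=1.8,fy=1.8))
E
```

```text
t 13.4 p [ 523.2 -238.2  248.4] yaw -7.66 tilt(mrad xy) [-16.3  -9.8] F [ 0.8 -0.6 -1.5] M [ 0.04 -0.03  0.  ] w 12.9
[[259.59883473 187.87016817]
 [259.6093139  203.41294879]]
[[259.57134103 229.9787338 ]
 [259.57579617 253.02318899]]
t 13.5 p [ 523.9 -238.5  249. ] yaw -7.66 tilt(mrad xy) [-13.8 -10.9] F [-0.8 -0.8 -0.9] M [ 0.03 -0.06 -0.03] w 13.0
tool delta mm [  -4.4 -231.2   11.1]
```

View pics/w6b.png

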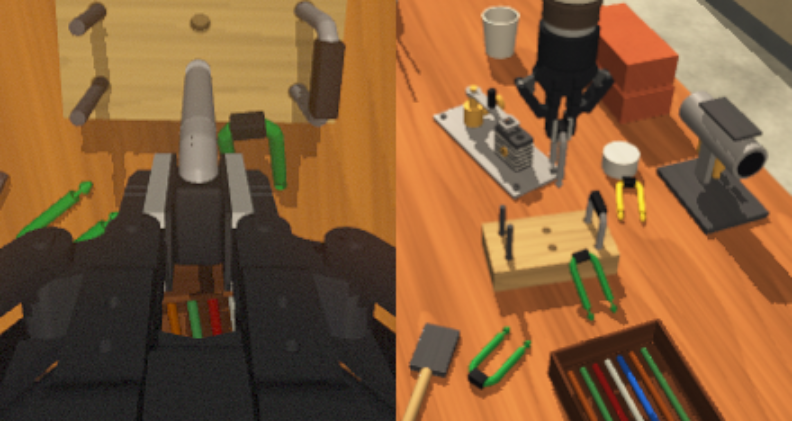

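The narrow shackle hangs in the gripper (near tip at wrist pixel (261,188), as predicted) and the other items are undisturbed. Carrying it to the lock.

Call:
apply_moves([
  [[-0.5, -20, 0, 0], [-0.5, -36, 0, 0], [-0.5, -36, 0, 0], [-0.5, -36, 0, 0], [-0.5, -36, 0, 0], [-0.5, -36, 0, 0], [-0.5, -20, 0, 0], [0, -5, 5, -7.5], [0, 0, 5, -7.5], [0, 0, 0, -7.5]],
])

```text
clock: 14.5
eef_pos: [0.5474, -0.0062, 0.2312]
tool_rot: [0.991, 0.136, -0.012, 0.004]
ft_force: [0.1, 0.4, -2.1]
grip_width: 0.0129
```

```bash
python3 - <<'E'
from h import *
to([.5502,-.0089,.20])
E
```

```text
t 14.5 p [547.4  -6.2 231.2] yaw 15.58 tilt(mrad xy) [-22.2 -10.1] F [ 0.1  0.4 -2.1] M [-0.02 -0.04  0.02] w 12.9
tool delta mm [ 2.7  3.3 31.2]
```

Call:
apply_moves([
  [[1.5, 2, 0, 0.9], [1.2, 1.3, 0, 0], [0, 0, 12, 0], [0, 0, 12, 0], [0, 0, 10, 0], [0, 0, 4, 0], [0, 0, 0, 0], [0, 0, 0, 0], [0, 0, 0, 0], [0, 0, 0, 0]],
])

```text
clock: 15.5
eef_pos: [0.549, -0.0101, 0.1884]
tool_rot: [0.992, 0.122, -0.013, 0.003]
ft_force: [0.0, -0.3, -1.5]
grip_width: 0.0128
```

```bash
python3 - <<'E'
from h import *
to([.5502,-.0089,.190])
o,R=st()
c=shot('wrist','w7')
for s in (-1,1): print(proj(c,[o['eef_pos']+R[:,1]*.018*s+R[:,2]*.090]))
print('near,far holes,eye',proj(c,[[.5456,.0083,.07],[.5548,-.0261,.07],[.5456,.0083,.081]]))
cv2.imwrite('pics/w7b.png',cv2.resize(c['color'][60:280,180:340,::-1],None,fx=3.6,fy=2.7*3.6/2.7*.75*1.0,interpolation=cv2.INTER_CUBIC))
E
```

```text
t 15.5 p [549.  -10.1 188.4] yaw 13.97 tilt(mrad xy) [-25.6 -10.1] F [ 0.  -0.3 -1.5] M [ 0.03 -0.04  0.01] w 12.8
tool delta mm [ 1.4 -0.8 -1.6]
t 15.5 p [549.  -10.1 188.4] yaw 13.97 tilt(mrad xy) [-25.6 -10.1] F [ 0.  -0.3 -1.5] M [ 0.03 -0.04  0.01] w 12.8
[[259.14969015 187.75226246]]
[[259.1444951  229.86143932]]
near,far holes,eye [[264.15791093 178.4894796 ]
 [264.62817072 216.17092444]
 [264.01293464 181.41822627]]
```

View pics/w7b.png

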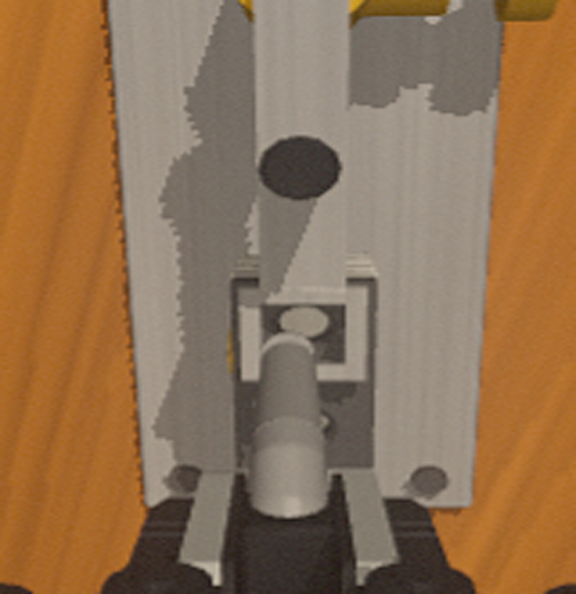

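The wrist view shows the near tip at pixel (260,187) and the near hole, inside the lever's eye, at (264.4,179.3), so there are a few mm left to correct.

```bash
python3 - <<'E'
from h import *
c=load('w7');np.set_printoptions(precision=4,suppress=True)
t=onz(c,260,187,.098);h=onz(c,180+304/3.6,60+321/2.7,.07);print(t,h)
o,R=st();y=np.array([-.2538,.9673,0])
print('tip mid-TCP',(t-.018*y-o['eef_pos'])*1e3,'hole mid',h-.018*y)
d=h-t;d[2]=0;print('tool delta',R.T@d*1e3)
# tool vector for straight-down descent of 20mm
print(R.T@np.array([0,0,-20.]))
E
```

```text
[0.5428 0.0072 0.098 ] [0.5459 0.008  0.07  ]
t 15.55 p [549.  -10.1 188.5] yaw 13.97 tilt(mrad xy) [-25.3 -10.1] F [-0.   0.7 -1.6] M [ 0.03 -0.03 -0.01] w 13.0
tip mid-TCP [ -1.6445  -0.1938 -90.5387] hole mid [ 0.5505 -0.0094  0.07  ]
tool delta [ 3.2292 -0.0782 -0.0875]
[ 0.5397 -0.0734 19.9926]
```

Call:
apply_moves([
  [[1.6, 0, 0, -0.7], [1.6, 0, 0, 0], [0, 0, 0, 0], [0.1, 0, 6, 0], [0.2, 0, 8, 0], [0.2, 0, 8, 0], [0, 0, 2, 0], [0, 0, 0, 0], [0, 0, 0, 0], [0, 0, 0, 0]],
])

```text
clock: 16.55
eef_pos: [0.5522, -0.0092, 0.1621]
tool_rot: [0.992, 0.128, -0.013, 0.003]
ft_force: [-0.1, -0.1, -1.4]
grip_width: 0.0128
```

```bash
python3 - <<'E'
from h import *
o,R=st();np.set_printoptions(precision=4,suppress=True)
a=np.array([.012,-.013,1]);t=o['eef_pos']+R@a*.0903; print('tips mid',t, 'shackle axis',R@a)
d=np.array([.5504,-.0091,t[2]])-t;print('tool delta',R.T@d*1e3)
E
```

```text
t 16.55 p [552.2  -9.2 162.1] yaw 14.74 tilt(mrad xy) [-25.5 -10.1] F [-0.1 -0.1 -1.4] M [-0.01 -0.02  0.06] w 12.8
tips mid [ 0.5507 -0.0087  0.0718] shackle axis [-0.0172  0.0055 -1.    ]
tool delta [-0.3697  0.3102  0.0111]
```

Call:
apply_moves([
  [[-0.3, 0.3, 0, 0], [0, 0, 1, 0], [0, 0, 1, 0], [0, 0, 1, 0], [0, 0, 1, 0], [0, 0, 1, 0], [0, 0, 1, 0], [0, 0, 0, 0], [0, 0, 0, 0], [0, 0, 0, 0]],
])

```text
clock: 17.55
eef_pos: [0.5524, -0.0097, 0.1565]
tool_rot: [0.992, 0.128, -0.012, 0.003]
ft_force: [0.6, 0.9, -1.0]
grip_width: 0.0127
```

```bash
python3 -c "
from h import *
st()"
```

```text
t 17.55 p [552.4  -9.7 156.5] yaw 14.73 tilt(mrad xy) [-23.7 -10. ] F [ 0.6  0.9 -1. ] M [-0.02 -0.06  0.06] w 12.7
```

Call:
apply_moves([
  [[0, 0, 1, 0], [0, 0, 1, 0], [0, 0, 1, 0], [0.1, 0, 1, 0], [0, 0, 1, 0], [0, 0, 1, 0], [0.1, 0, 1, 0], [0, 0, 1, 0], [0, 0, 0, 0], [0, 0, 0, 0]],
])

```text
clock: 18.55
eef_pos: [0.5524, -0.0098, 0.1478]
tool_rot: [0.992, 0.128, -0.012, 0.004]
ft_force: [-0.5, -0.7, -1.2]
grip_width: 0.0131
```

```bash
python3 -c "
from h import *
st()"
```

```text
t 18.55 p [552.4  -9.8 147.8] yaw 14.74 tilt(mrad xy) [-23.8 -10.2] F [-0.5 -0.7 -1.2] M [-0.03 -0.02  0.01] w 13.1
```

Call:
apply_moves([
  [[0, 0, 1, 0], [0, 0, 1, 0], [0, 0, 1, 0], [0.1, 0, 1, 0], [0, 0, 1, 0], [0, 0, 1, 0], [0.1, 0, 1, 0], [0, 0, 1, 0], [0, 0, 1, 0], [0, 0, 0, 0]],
])

```text
clock: 19.55
eef_pos: [0.5526, -0.0099, 0.1394]
tool_rot: [0.992, 0.128, -0.012, 0.004]
ft_force: [-1.0, -0.2, 0.9]
grip_width: 0.0127
```

```bash
python3 -c "
from h import *
st()"
```

```text
t 19.55 p [552.6  -9.9 139.4] yaw 14.73 tilt(mrad xy) [-22.4 -10.4] F [-1.  -0.2  0.9] M [-0.01  0.33 -0.05] w 12.7
```

Call:
apply_moves([
  [[0, 0, 1, 0], [0, 0, 1, 0], [0, 0, 1, 0], [0, 0, 1, 0], [0, 0, 1, 0], [0, 0, 1, 0], [0, 0, 1, 0], [0, 0, 0, 0], [0, 0, 0, 0], [0, 0, 0, 0]],
])

```text
clock: 20.55
eef_pos: [0.5525, -0.0099, 0.1327]
tool_rot: [0.992, 0.128, -0.011, 0.004]
ft_force: [-1.5, -0.2, 3.2]
grip_width: 0.0129
```

```bash
python3 -c "
from h import *
st()"
```

```text
t 20.55 p [552.5  -9.9 132.7] yaw 14.73 tilt(mrad xy) [-21.6 -10.4] F [-1.5 -0.2  3.2] M [ 0.03  0.38 -0.06] w 12.9
```

Call:
apply_moves([
  [[0, 0, 1, 0], [0, 0, 1, 0], [0, 0, 1, 0], [0, 0, 1, 0], [0, 0, 1, 0], [0, 0, 1, 0], [0, 0, 1, 0], [0, 0, 0, 0], [0, 0, 0, 0], [0, 0, 0, 0]],
])

```text
clock: 21.55
eef_pos: [0.5525, -0.0102, 0.1268]
tool_rot: [0.992, 0.128, -0.011, 0.004]
ft_force: [-2.1, -0.6, 4.2]
grip_width: 0.0131
```

```bash
python3 -c "
from h import *
st()"
```

```text
t 21.55 p [552.5 -10.2 126.8] yaw 14.72 tilt(mrad xy) [-20.  -10.8] F [-2.1 -0.6  4.2] M [ 0.01  0.5  -0.02] w 13.1
```

Call:
apply_moves([
  [[-0.2, 0, 1, 0], [-0.1, 0, 1, 0], [0, 0, 1, 0], [0, 0, 1, 0], [0, 0, 1, 0], [0, 0, 1, 0], [0, 0, 0, 0], [0, 0, 0, 0], [0, 0, 0, 0], [0, 0, 0, 0]],
])

```text
clock: 22.55
eef_pos: [0.5523, -0.0102, 0.1253]
tool_rot: [0.992, 0.128, -0.009, 0.004]
ft_force: [-2.3, 1.0, 4.5]
grip_width: 0.0131
```

```bash
python3 -c "
from h import *
st()"
```

```text
t 22.55 p [552.3 -10.2 125.3] yaw 14.72 tilt(mrad xy) [-16.8 -10.6] F [-2.3  1.   4.5] M [-0.01  0.56  0.02] w 13.1
```

Call:
apply_moves([
  [[0, 0, 1.5, 0], [0, 0, 1.5, 0], [0, 0, 1.5, 0], [0, 0, 1.5, 0], [0, 0, 1.5, 0], [0, 0, 1.5, 0], [0, 0, 1.5, 0], [0, 0, 1.5, 0], [0, 0, 1.5, 0], [0, 0, 1.5, 0]],
])

```text
clock: 23.55
eef_pos: [0.5521, -0.0102, 0.1142]
tool_rot: [0.992, 0.128, -0.008, 0.004]
ft_force: [-4.7, 0.3, 15.1]
grip_width: 0.0125
```

```bash
python3 -c "
from h import *
st()"
```

```text
t 23.55 p [552.1 -10.2 114.2] yaw 14.72 tilt(mrad xy) [-14.6 -10.3] F [-4.7  0.3 15.1] M [-0.02  1.27 -0.04] w 12.5
```

Call:
apply_moves([
  [[0, 0, 0, 0], [0, 0, 0, 0], [0, 0, 0, 0], [0, 0, 0, 0], [0, 0, 0, 0], [0, 0, 0, 0], [0, 0, 0, 0], [0, 0, 0, 0], [0, 0, 0, 0], [0, 0, 0, 0]],
])

```text
clock: 24.55
eef_pos: [0.5519, -0.0102, 0.1144]
tool_rot: [0.992, 0.128, -0.008, 0.004]
ft_force: [-2.7, -0.1, 4.8]
grip_width: 0.0128
```

```bash
python3 -c "
from h import *
st()"
```

```text
t 24.55 p [551.9 -10.2 114.4] yaw 14.71 tilt(mrad xy) [-14.9 -10.4] F [-2.7 -0.1  4.8] M [-0.03  0.6  -0.03] w 12.8
```

Call:
apply_moves([
  [[0, 0, -0.7, 0], [0, 0, -0.7, 0], [0, 0, -0.7, 0], [0, 0, -0.7, 0], [0, 0, -0.7, 0], [0, 0, 0, 0], [0, 0, 0, 0], [0, 0, 0, 0], [0, 0, 0, 0], [0, 0, 0, 0]],
])

```text
clock: 25.55
eef_pos: [0.5519, -0.0101, 0.1164]
tool_rot: [0.992, 0.128, -0.009, 0.004]
ft_force: [-1.2, 0.0, 2.0]
grip_width: 0.0132
```

```bash
python3 -c "
from h import *
st()"
```

```text
t 25.55 p [551.9 -10.1 116.4] yaw 14.72 tilt(mrad xy) [-16.4 -10.4] F [-1.2  0.   2. ] M [-0.07  0.27 -0.04] w 13.2
```

Call:
apply_moves([
  [[0, 0, -0.7, 0], [0, 0, -0.7, 0], [0, 0, -0.7, 0], [0, 0, -0.7, 0], [0, 0, 0, 0], [0, 0, 0, 0], [0, 0, 0, 0], [0, 0, 0, 0], [0, 0, 0, 0], [0, 0, 0, 0]],
])

```text
clock: 26.55
eef_pos: [0.5517, -0.0101, 0.1165]
tool_rot: [0.992, 0.128, -0.01, 0.004]
ft_force: [-0.5, 0.8, -4.0]
grip_width: 0.013
```

```bash
python3 -c "
from h import *
st()"
```

```text
t 26.55 p [551.7 -10.1 116.5] yaw 14.72 tilt(mrad xy) [-18.5 -10.4] F [-0.5  0.8 -4. ] M [-0.04 -0.25 -0.03] w 13.0
```

It moves up only 2 mm and then holds against a pull, so it is latched. Releasing and rising.

Call:
apply_moves([
  [[0, 0, 0, 0], [0, 0, 0, 0], [0, 0, 0, 0], [0, 0, 0, 0], [0, 0, 0, 0], [0, 0, 0, 0], [0, 0, 0, 0], [0, 0, 0, 0], [0, 0, 0, 0], [0, 0, 0, 0]],
], hand=0)

```text
clock: 27.55
eef_pos: [0.5531, -0.0101, 0.1191]
tool_rot: [0.992, 0.128, -0.008, 0.004]
ft_force: [-0.6, -1.3, 0.3]
grip_width: 0.0427
```

Call:
apply_moves([
  [[0, 0, -6, 0], [0, 0, -12, 0], [0, 0, -16, 0], [0, 0, -18, 0], [0, 0, -18, 0], [0, 0, -18, 0], [0, 0, -18, 0], [0, 0, -12, 0], [0, 0, 0, 0], [0, 0, 0, 0]],
])

```text
clock: 28.55
eef_pos: [0.5556, -0.0088, 0.2501]
tool_rot: [0.992, 0.128, -0.004, 0.005]
ft_force: [-0.5, -0.6, -0.3]
grip_width: 0.0425
```

```bash
python3 - <<'E'
from h import *
st()
c=shot('wrist','w9');d=shot('side','s9')
for n,z in [('latched',.1145),('sprung',.138)]: print(n,proj(c,[[.5504,-.0091,z+.006]]),proj(d,[[.5504,-.0091,z]]))
a=c['color'][100:330,150:380,::-1];b=d['color'][130:245,200:315,::-1]
cv2.imwrite('pics/fin.png',np.hstack([cv2.resize(a,(400,400)),cv2.resize(b,(400,400),interpolation=cv2.INTER_CUBIC)]))
E
```

```text
t 28.55 p [555.6  -8.8 250.1] yaw 14.73 tilt(mrad xy) [ -7.5 -10.3] F [-0.5 -0.6 -0.3] M [0.01 0.03 0.08] w 42.5
latched [[255.12731458 193.43044835]] [[264.93058864 190.89537562]]
sprung [[254.4597977 201.092357 ]] [[265.1683611  184.62754983]]
```

View pics/fin.png

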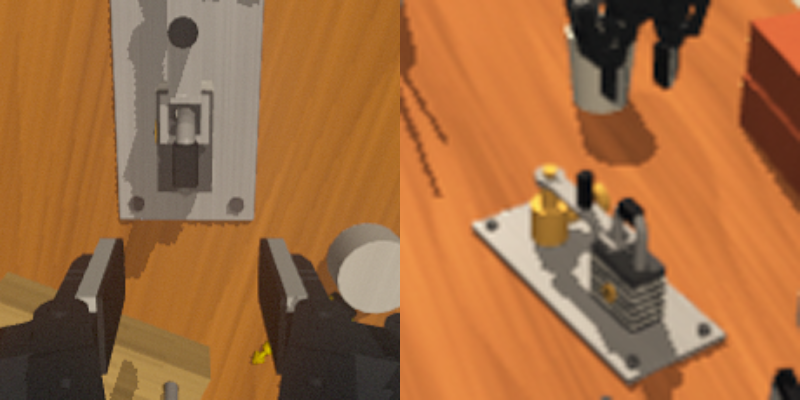

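The final views show the near leg through the eye and the sleeve low on the lock, at side pixel (266,191). That matches the latched prediction of (265,191), not the sprung one at row 184.6. Handing in.

```bash
python3 -c "
from h import *
print(workorder.job_done())"
```

```text
the job is handed in; nothing more can be done
None
```

I swung the lever shut against its stop and put the narrow shackle into the lock, with its near leg through the lever's eye. I pressed it until it clicked, let go and handed the job in at about 28.6 s.

- **Latch:** the tips went about 46 mm deep. A light upward pull moved the shackle only 2 mm before it held. After I let go, the side view put the sleeve at (266,191), matching the latched prediction of (265,191); a shackle that had sprung back would sit near row 185.
- **Force:** the wrist force was last read at about 15 N, or roughly 16.5 N allowing for the shackle's weight. That is slightly above the 15 N guide and well under the 33 N damage limit. I read it only at the end of each call, so a brief higher peak is possible.
- **Tilt:** the tool drifted about 1.5° off vertical during the job. The shackle still went in, with side forces under 5 N.
- **Other items:** I touched nothing else that I know of. The wide shackle and rods stood in place after the lift, and I did not check them again at the end.

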